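# Turn the specimen carousel to the reader

## Robot

A 6-joint arm with a two-finger parallel gripper is mounted at the origin on the work surface. World frame = base frame: x ahead of the robot, y to its left, z up, the work surface at z = 0. Lengths are in m, angles in degrees, forces in N, time in s.
With the tool pointing down it reaches from about 0.3 to 0.75 m from the base axis. Payload 8.5 kg.
Tool frame: the origin (TCP) lies midway between the tips of the shut fingers; the grasp point (between the pads) lies 19 mm behind it; z points along the fingers, y is the line along which they close (so a half turn about z gives the same grasp; the last joint's range is limited). The gripper opens to 85 mm and grips with 20 to 120 N. Pads are 22 mm wide; open, the fingers measure 114 mm over their backs; the gripper's body (76 mm by 85 mm) begins 54 mm behind the grasp point. The pads swing forward as they close: fully open they stand 13 mm farther back than shut.
Start: joints at [56.362, 21.807, 74.336, -0, 83.858, -12.336], TCP at [0.2, 0.512, 0.198] pointing down, gripper open.
Joint ranges: [-178.18, 178.18], [-50.72, 133.34], [12.68, 142.11], [-81.47, 261.47], [9.98, 163.14], [-165.26, 165.26]. Speed limits (degrees/s): [136.94, 136.94, 180, 180, 180, 180].

## Interface

Orientations are given as a 3x3 rotation matrix whose columns are the frame's x, y, z axes.
In Python, from rig import env gives the robot as it stands. The module is installed in compiled form; this text tells all that it offers.
- The arm moves only by the tool jog_arm, never from a script. Its argument "targets" is a list of rows, each a list of 6 numbers: the shift along the tool's x, y, z in cm, then the turn, a rotation vector about the tool's x, y, z in degrees. A call has 1 to 8 rows; each row is the pose to reach, as a shift and turn from the pose commanded when the call began, along the tool's axes at that moment; what a row does not reach only later rows make up. A row lasts 1/12 s, in which the tool goes at most 41.7 mm and 7.16 degrees, less where a joint would pass 70% of its speed; a pose out of reach is approached as far as the arm can. A call with a gripper value outside its range is refused whole. "hand" is the opening, from 0 (shut) to 1 (fully open), set as the call begins (left out, the last holds). The fingers move at their own pace and stop on an object; "newtons" is the grip in N (left out, the last holds). Time passes only in rows, so rows that repeat a pose let the fingers close. It gives the time, the measured TCP pose, the force, the opening and the grip force at its end, in the units of the state.
- env.observe(): the state, without advancing time (a new reading comes with each control period).
- env.get_image(name): name is "side" or "top" or "wrist"; returns a dict with "frame" (400x640x3 uint8, red, green, blue), "depth" (400x640 float32, m along the optical axis (not along the pixel's ray), 0 where there is no reading), "fovy" (degrees; the focal length in pixels is half the picture's height over the tangent of half this angle, whatever the lens; pixels are square), "cx", "cy" (the principal point, pixels), "cam_to_world" (4x4, takes a point from camera to world coordinates). Camera axes: x right, y down, z forward; pixel columns grow to the right and rows downward; lengths in m; the calibration is good to about 2 mm. A picture is of the moment at which its call begins.
- env.close_job(): hands the job in; it is judged then, once.
Trained networks look in the newest picture that a camera, given by its name, has taken for a name from the list of things; names that differ only in an ending like _2 or _b are one class to them, and where a whole thing is asked for, a point or a joint stands for the part that bears it (a point fixed in the world has none). Each returns a list of dicts, best first, with "score" (0 to 1); they miss things now and then, are a little off and sometimes report something else, mostly with a low value. They report only what shows in the picture. A call takes as long as a camera call. They do not tell look-alikes from the thing itself.
- env.regions_of(camera, target): "pixels" (400x640 bool, what is visible of it) and "point" ([row, column] in pixels, amid what is visible of it).
The state is a dict: "time_s": time; "q": joint angles; "qvel": joint speeds; "joint_efforts": joint torques, N m; "position": TCP position; "tool_rot": TCP orientation; "ft_force": force on the tool from outside, world axes, zero at the start; "wrist_torque": the same for the moment, N m; "grip_width": finger opening in m; "gripper_force": force on a finger pad.
Only numpy, scipy, OpenCV 4.12 (cv2) and the standard library are available. Lean on these libraries where they do the work, as an engineer would, in place of code of your own. Each camera call takes 0.05 s, during which the arm holds its last target. There are 200 camera calls.

## Task

Push on an arm of the specimen carousel with a finger to turn it until the tall narrow-necked vial stands squarely in front of the reader's nose, then let go and leave the carousel at rest there. Do not touch the vial or the squat jars, which all stay seated in their cups, and leave the bottle, beaker and pot beside it where they are.

Things in the scene. Friction and masses are not known exactly. Their poses are not given: they have to be found in the camera images.
- stand: fixed grey reader stand. Origin on the bench under the carousel's vertical axle; x axis from the axle to the reader. Foot 110 mm wide, 12 mm high, round the axle; a bar 40 mm wide, 12 mm high runs from it under the arms along +x to the reader: a white block, x 180 to 250 mm, 80 mm wide, 82 mm high, with a steel nose 60 mm above the bench reaching in to x = 151 mm.
- reader_spot (a point): the point the reader's nose looks at: 120 mm from the axle on the stand's +x axis, 60 mm above the bench, 31 mm in front of the nose's end. The vial's own upright axis must pass here.
- carousel: aluminium five-armed carousel turning either way, without stops, about the axle. Origin on the bench on the axle; x axis along one arm, the others every 72 degrees. Hub of 28 mm radius, top 56 mm high. Stiff axle: about 2 N on an arm 65 mm from the axle turns it; it stays where it is left (no spring, no detents). The round cups on the arms' ends turn with it, as do the jars in them.
- spoke_mid (a point): point on the centreline of the carousel's +x arm, 65 mm from the axle, at mid-height (45 mm). Arms are level bars 14 mm wide, underside 36 mm and top 54 mm above the bench, open air below down to the foot, bar or bench. An arm's sides are free to push on from the hub (28 mm) to the cup (100 mm from the axle); neighbouring arms are 62 mm apart, side to side, here.
- cup (a point): centre of the inner floor of the grey cup on the carousel's +x arm, 120 mm from the axle and 40 mm above the bench; all five arms have one. Outer diameter 41 mm, inside 33 mm, rim 58 mm above the bench. One cup is empty.
- vial: the vial to be read, standing loose in one of the cups: the tall one with sloping shoulders and a narrow neck and cap. 30 mm diameter body, 17 mm cap, 46 mm tall (top 86 mm above the bench); about 30 g. Brown glass and a white cap, like the jars. Origin at the centre of its underside, z up.
- jar1: squat wide-lidded jar standing in one of the carousel's cups: 30 mm diameter, 29 mm tall, with a flat white 33 mm lid that hides its brown body from above; about 30 g. Origin at the centre of its underside, z up. Not the one to be read: leave it in its cup untouched.
- jar2: squat wide-lidded jar standing in one of the carousel's cups: 30 mm diameter, 29 mm tall, with a flat white 33 mm lid that hides its brown body from above; about 30 g. Origin at the centre of its underside, z up. Not the one to be read: leave it in its cup untouched.
- jar3: squat wide-lidded jar standing in one of the carousel's cups: 30 mm diameter, 29 mm tall, with a flat white 33 mm lid that hides its brown body from above; about 30 g. Origin at the centre of its underside, z up. Not the one to be read: leave it in its cup untouched.
- bottle: amber bottle with a cap, 54 mm diameter, 100 mm tall, standing loose on the bench beside the carousel; origin at the centre of its underside. Bystander.
- beaker: open glass beaker, 64 mm diameter, 75 mm tall, standing loose on the bench beside the carousel; origin at the centre of its underside. Bystander.
- pot: white pot with a lid, 60 mm diameter, 60 mm tall, standing loose on the bench beside the carousel; origin at the centre of its underside. Bystander.
Not all that is in view belongs to the job. What is shaped like the vial but pink or red is not meant.

How it is judged (in metres and radians):
On the way:
1. a finger pushes on the carousel (contact force between the fingers and carousel above 0.5 N), for 0.04 s.
At the end, for the whole second after the job is handed in: The tall vial's axis is within 8 mm (seen from above) of the reader's spot, the carousel is at rest (under 0.05 rad/s), the vial and the three jars stand upright and seated in their cups, and the bottle, beaker and pot are within 30 mm of where they stood (horizontal distance between vial and reader_spot below 0.008 m and angular speed of carousel below 0.05 rad/s and height (world z) of vial between 0.034 and 0.048 m and angle between each of vial, jar1, jar2, jar3's own z axis and vertical below 0.25 rad and height (world z) of jar1 between 0.034 and 0.048 m and height (world z) of jar2 between 0.034 and 0.048 m and height (world z) of jar3 between 0.034 and 0.048 m and distance of each of bottle, beaker, pot from where it was at the start of the episode below 0.03 m); the robot touches nothing.
It fails at once if the vial or a jar is touched by the robot (contact force between any of the fingers, the arm and vial above 0.5 N or contact force between any of the fingers, the arm and jar1 above 0.5 N or contact force between any of the fingers, the arm and jar2 above 0.5 N or contact force between any of the fingers, the arm and jar3 above 0.5 N).
It fails at once if the vial or a jar is lifted out of, or falls from, its cup (height (world z) of any of vial, jar1, jar2, jar3 above 0.056 m or height (world z) of any of vial, jar1, jar2, jar3 below 0.03 m or angle between any of vial, jar1, jar2, jar3's own z axis and vertical above 0.5 rad).
It fails at once if the bottle, beaker or pot standing by is moved by more than 30 mm (distance of any of bottle, beaker, pot from where it was at the start of the episode above 0.03 m).
It also fails if it takes over 48 s, if anything falls off the work surface, if the arm or the gripper's body presses on something with over 40 N, if the wrist force passes 120 N, or if a joint passes its speed limit or range.

## Working session

There is one attempt and no reset: what is moved stays moved. The work goes in short steps, Python scripts to look and compute and a tool call to move; the robot and the scene stay as the last step left them, time stands still between calls to the robot, and variables do not carry over. Pictures are saved under pics/ and viewed, at most 10 in all, crops included, and the job is handed in when it is done.

Besides the shell and the picture viewer there is one more tool, called after "Request:" by a JSON object that holds its "method" and its "body", one argument or row to a line. jog_arm: Moves the arm, as the interface text tells. Its arguments: {"type":"object","properties":{"targets":{"type":"array","items":{"type":"array","items":{"type":"number"}}},"hand":{"type":"number"},"newtons":{"type":"number"}},"required":["targets"]}

```bash
mkdir -p pics
cat > h.py <<'E'
import numpy as np, cv2
from rig import env
def cloud(im):
    d=im["depth"]; f=d.shape[0]/2/np.tan(np.radians(im["fovy"])/2)
    v,u=np.mgrid[:d.shape[0],:d.shape[1]]
    P=np.stack([(u-im["cx"])/f*d,(v-im["cy"])/f*d,d],-1)
    T=np.array(im["cam_to_world"]); W=P@T[:3,:3].T+T[:3,3]; W[d==0]=np.nan
    return W
def save(n,f): cv2.imwrite("pics/"+n,cv2.cvtColor(np.ascontiguousarray(f),cv2.COLOR_RGB2BGR))
E
python3 - <<'E'
from h import *
ims={n:env.get_image(n) for n in("top","side")}
for n,im in ims.items(): np.save(n+"_W.npy",cloud(im)); np.save(n+"_f.npy",im["frame"])
save("a.png",np.vstack([cv2.resize(ims[n]["frame"],(480,300)) for n in ims]))
for n in ims:
    W=cloud(ims[n])
    for t in("stand","carousel","vial","jar1","cup","bottle","beaker","pot"):
        for r in env.regions_of(n,t)[:6]:
            m=r["pixels"]; print(n,t,round(r["score"],2),np.round(r["point"]),m.sum(),np.round(np.nanmedian(W[m],0),3),np.round(np.nanpercentile(W[m][:,2],98),3))
E
```

```text
top stand 0.85 [163. 334.] 3332 [0.667 0.036 0.037] 0.083
top carousel 0.62 [224. 391.] 2498 [ 0.545 -0.082  0.054] 0.059
top carousel 0.43 [112. 401.] 765 [ 0.77  -0.108  0.058] 0.062
top vial 0.71 [238. 330.] 172 [0.514 0.034 0.071] 0.088
top vial 0.44 [232. 298.] 169 [0.525 0.107 0.03 ] 0.047
top jar1 0.8 [167. 423.] 211 [ 0.657 -0.142  0.068] 0.072
top jar1 0.66 [278. 395.] 229 [ 0.439 -0.083  0.068] 0.071
top cup 0.7 [224. 393.] 2623 [ 0.544 -0.083  0.054] 0.06
top bottle 0.67 [171. 349.] 209 [ 0.65  -0.002  0.068] 0.072
top bottle 0.65 [280. 280.] 604 [0.429 0.137 0.071] 0.101
top bottle 0.38 [225. 391.] 2875 [ 0.543 -0.08   0.054] 0.06
top beaker 0.67 [128. 463.] 976 [ 0.749 -0.244  0.041] 0.076
top pot 0.62 [114. 400.] 761 [ 0.77  -0.108  0.058] 0.062
top pot 0.19 [128. 462.] 968 [ 0.748 -0.243  0.041] 0.076
side stand 0.62 [203. 347.] 2442 [0.661 0.027 0.02 ] 0.083
side stand 0.55 [201. 357.] 165 [ 0.647 -0.007  0.068] 0.071
side carousel 0.89 [248. 356.] 3400 [ 0.539 -0.093  0.052] 0.059
side vial 0.71 [224. 236.] 997 [0.418 0.127 0.056] 0.1
side vial 0.68 [201. 282.] 190 [0.567 0.145 0.028] 0.047
side vial 0.49 [217. 281.] 238 [0.522 0.1   0.027] 0.046
side vial 0.48 [219. 298.] 195 [0.51  0.028 0.07 ] 0.087
side vial 0.38 [247. 357.] 3076 [ 0.539 -0.094  0.053] 0.059
side jar1 0.58 [272. 310.] 242 [ 0.435 -0.088  0.068] 0.071
side jar1 0.52 [202. 358.] 175 [ 0.647 -0.006  0.068] 0.07
side jar1 0.48 [234. 410.] 200 [ 0.653 -0.147  0.068] 0.071
side cup 0.63 [251. 354.] 3203 [ 0.538 -0.094  0.053] 0.059
side bottle 0.63 [224. 235.] 971 [0.418 0.127 0.057] 0.1
side beaker 0.97 [245. 469.] 1280 [ 0.727 -0.239  0.05 ] 0.075
side pot 0.88 [213. 428.] 794 [ 0.76  -0.12   0.041] 0.061
```

View pics/a.png

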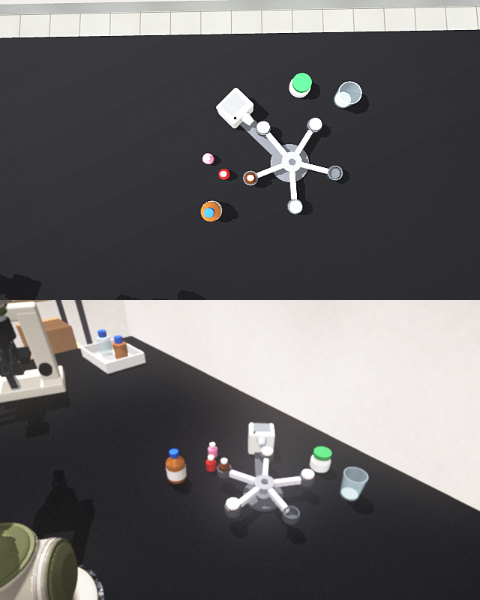

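The top picture shows the carousel hub at about (389,216) and the reader at (313,143), full-frame pixels. Three things could be taken for the vial: the brown one in a cup (330,238), the red one (298,232) and the pink one (277,211), both on the bench. By the description it's the brown one. Next I check it in a crop and measure the geometry.

Run:
```python
from h import *
from scipy.optimize import least_squares
W=np.load("top_W.npy"); F=np.load("top_f.npy")
save("b.png",cv2.resize(F[90:310,250:500],None,fx=2.4,fy=2.4,interpolation=cv2.INTER_CUBIC))
for n in("top","side"):
    W=np.load(n+"_W.npy"); z=W[...,2]
    def blob(c,r,z0,z1):
        m=(np.hypot(W[...,0]-c[0],W[...,1]-c[1])<r)&(z>z0)&(z<z1); p=W[m][:,:2]
        if len(p)<5: return None
        return cv2.minEnclosingCircle(p.astype(np.float32))[0],p.mean(0),m.sum()
    J=[]
    for nm,c,z0,z1 in(("vial",(.512,.03),.08,.095),("j",(.657,-.142),.064,.08),("j",(.439,-.083),.064,.08),("j",(.65,-.002),.064,.08)):
        b=blob(c,.025,z0,z1); print(n,nm,np.round(b[0],4),np.round(b[1],4),b[2]); J.append((np.array(b[0])+b[1])/2)
    J=np.array(J)
    def f(p): # axle, phase; indices
        a=np.arctan2(*(J-p[:2]).T[::-1]); k=np.round((a-p[2])/np.radians(72))
        t=p[2]+k*np.radians(72); return (J-p[:2]-.12*np.stack([np.cos(t),np.sin(t)],1)).ravel()
    a0=np.arctan2(J[0,1]+.083,J[0,0]-.545)
    s=least_squares(f,[.545,-.083,a0]); print("axle",s.x[:2],"vial arm deg",np.degrees(s.x[2])%360,"res",np.round(s.fun*1e3,1))
    hub=blob(s.x[:2],.035,.05,.07); print("hub",hub)
    m=(z>.078)&(z<.088)&(np.hypot(W[...,0]-.70,W[...,1]-.08)<.09); p=W[m][:,:2].astype(np.float32)
    r=cv2.minAreaRect(p); d=np.array(r[0])-s.x[:2]; print("reader",r,m.sum(),"dir",np.degrees(np.arctan2(d[1],d[0])),np.linalg.norm(d))
print(env.observe()["tool_rot"])
```

```text
top vial [0.5153 0.0345] [0.5153 0.0344] 58
top j [ 0.6585 -0.1432] [ 0.6583 -0.1425] 203
top j [ 0.4382 -0.0836] [ 0.4383 -0.0836] 220
top j [ 0.651 -0.002] [ 0.6508 -0.0021] 202
axle [ 0.55793694 -0.07746958] vial arm deg 110.94583357053229 res [ 0.3 -0.2 -0.1  0.1  0.2  0.  -0.4  0. ]
hub ((0.5581139326095581, -0.07738623768091202), array([ 0.55776518, -0.07725248]), np.int64(706))
reader ((0.7084242105484009, 0.07365112006664276), (0.06849467754364014, 0.07633647322654724), 43.90275573730469) 1056 dir 45.12033133741998 0.21326951257736085
side vial [0.5148 0.0329] [0.5134 0.032 ] 50
side j [ 0.6571 -0.144 ] [ 0.6559 -0.1453] 163
side j [ 0.4371 -0.0852] [ 0.4364 -0.0858] 216
side j [ 0.6507 -0.0037] [ 0.6492 -0.005 ] 131
axle [ 0.55646016 -0.07945843] vial arm deg 110.83217610766818 res [ 0.3 -0.3 -0.4  0.5  0.1 -0.1 -0.  -0.2]
hub ((0.5565623044967651, -0.07942728698253632), array([ 0.55460486, -0.08097085]), np.int64(549))
reader ((0.7079952955245972, 0.07166390866041183), (0.06677307188510895, 0.07563725858926773), 43.38498306274414) 499 dir 44.92185472741143 0.21401134914448233
[[-9.31664833e-01  3.63318922e-01 -2.90597319e-05]
 [ 3.63318922e-01  9.31664833e-01 -1.49873717e-05]
 [ 2.16287345e-05 -2.45211576e-05 -9.99999999e-01]]
```

View pics/b.png

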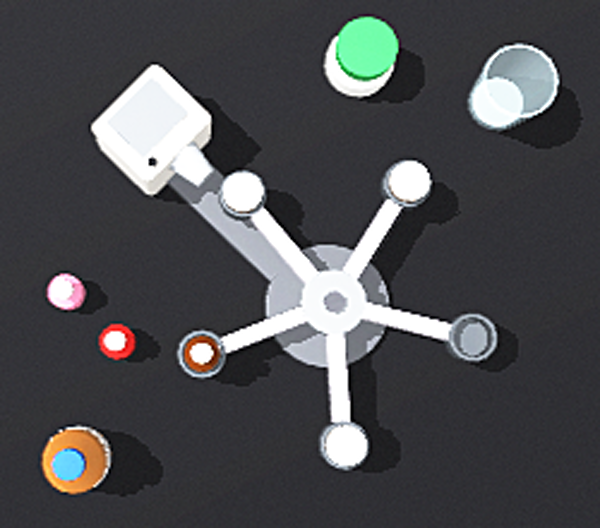

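The crop confirms the vial: brown body and white cap, seated in a cup at crop (202,353). The red (117,341) and pink (66,291) ones stand on the bench.

- **Turn needed:** the vial's arm is at 110.9° and the reader at 45°, so the carousel must turn by −66°.
- **Push point:** I'll push the arm with the empty cup, at 254.9°, from its high-angle side with the gripper shut.

Request:
{"method": "jog_arm", "body": {
  "targets": [
    [-58,-48.2,0,0,0,-6.2],
    [-58,-48.2,0,0,0,-6.2],
    [-58,-48.2,0,0,0,-6.2],
    [-58,-48.2,0,0,0,-6.2],
    [-58,-48.2,0,0,0,-6.2],
    [-58,-48.2,0,0,0,-6.2],
    [-58,-48.2,0,0,0,-6.2],
    [-58,-48.2,0,0,0,-6.2]
  ],
  "hand": 0
}}

```text
time_s: 1.57
position: [0.3618, 0.219, 0.1983]
tool_rot: [[-0.966, 0.26, 0.001], [0.26, 0.966, 0.0], [-0.001, 0.0, -1.0]]
ft_force: [-0.1, 0.9, -0.4]
grip_width: -0.0004
gripper_force: 0.0
```

Request:
{"method": "jog_arm", "body": {
  "targets": [
    [-29.2,-30.1,0,0,0,0],
    [-29.2,-30.1,0,0,0,0],
    [-29.2,-30.1,0,0,0,0],
    [-29.2,-30.1,0,0,0,0],
    [-29.2,-30.1,0,0,0,0],
    [-29.2,-30.1,0,0,0,0],
    [-29.2,-30.1,0,0,0,0],
    [-29.2,-30.1,0,0,0,0]
  ]
}}

```text
time_s: 2.23
position: [0.5236, -0.0728, 0.1981]
tool_rot: [[-0.965, 0.261, 0.0], [0.261, 0.965, -0.0], [-0.0, 0.0, -1.0]]
ft_force: [0.7, 0.3, -0.1]
grip_width: -0.0001
gripper_force: 0.0
```

Request:
{"method": "jog_arm", "body": {
  "targets": [
    [0,0,0,0,0,0],
    [0,0,0,0,0,0],
    [0,0,0,0,0,0]
  ]
}}

```text
time_s: 2.48
position: [0.5227, -0.0704, 0.1979]
tool_rot: [[-0.965, 0.261, -0.001], [0.261, 0.965, 0.0], [0.001, 0.0, -1.0]]
ft_force: [-0.4, 0.3, 0.5]
grip_width: -0.0002
gripper_force: 0.0
```

Request:
{"method": "jog_arm", "body": {
  "targets": [
    [-6.15,-6.35,0,0,0,0],
    [-6.15,-6.35,0,0,0,0],
    [-6.15,-6.35,0,0,0,0],
    [-6.15,-6.35,0,0,0,0],
    [-6.15,-6.35,4,0,0,0],
    [-6.15,-6.35,7,0,0,0],
    [-6.15,-6.35,10,0,0,0],
    [-6.15,-6.35,10,0,0,0]
  ]
}}

```text
time_s: 3.15
position: [0.5625, -0.1446, 0.0934]
tool_rot: [[-0.966, 0.259, -0.009], [0.259, 0.966, 0.005], [0.01, 0.002, -1.0]]
ft_force: [-0.7, 1.0, -0.5]
grip_width: -0.0
gripper_force: 0.0
```

Run:
```python
from h import *
s=env.observe();print(s["position"],s["q"])
a=env.get_image("top")["frame"][130:300,300:480];b=env.get_image("side")["frame"][170:340,250:430]
save("c.png",np.hstack([cv2.resize(x,(400,378)) for x in(a,b)]))
```

```text
[ 0.56250741 -0.14458104  0.09335349] [-2.60954463e+01  3.04109196e+01  7.81231363e+01  1.78275375e-02
  7.20532823e+01 -1.01108767e+02]
```

View pics/c.png

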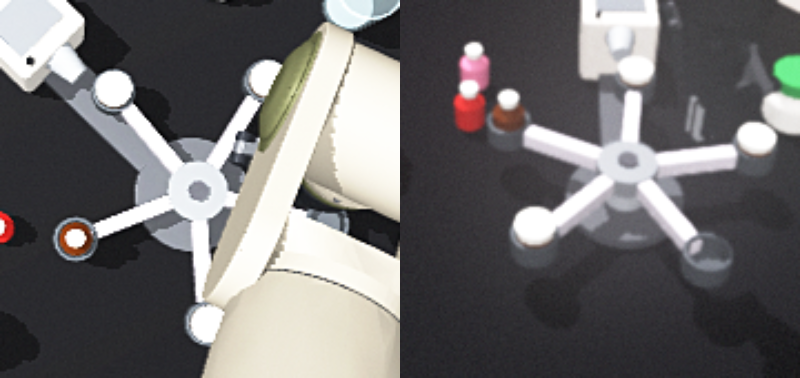

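The vial, jars and hub are as before, but the side view shows no arm, apart from a faint ghost at (695,115). I'll check the full side frame and the wrist view.

Run:
```python
from h import *
i=env.get_image("side");b=i["frame"];print(np.array(i["cam_to_world"]).round(2))
print(np.abs(b.astype(int)-np.load("side_f.npy")).mean())
save("d.png",np.hstack([cv2.resize(x,(400,250)) for x in(b,env.get_image("wrist")["frame"])]))
```

```text
[[ 0.72 -0.42  0.55  0.08]
 [-0.69 -0.46  0.56 -0.46]
 [ 0.02 -0.79 -0.62  0.63]
 [ 0.    0.    0.    1.  ]]
22.941940104166665
```

View pics/d.png

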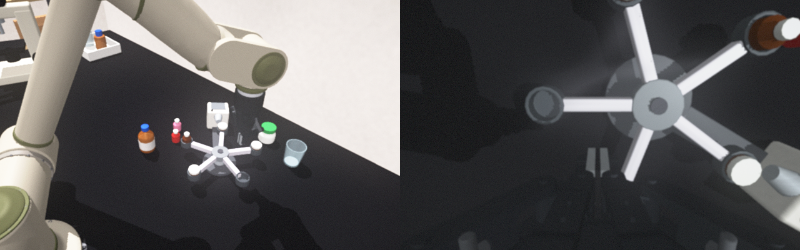

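The gripper is black against the dark bench, and the wrist view shows the fingers in the right gap, next to the empty cup's arm. Descending.

Request:
{"method": "jog_arm", "body": {
  "targets": [
    [0,0,2,0,0,0],
    [0,0,4,0,0,0],
    [0,0,5.6,0,0,0],
    [0,0,5.6,0,0,0],
    [0,0,5.6,0,0,0]
  ]
}}

```text
time_s: 3.77
position: [0.5664, -0.1481, 0.0435]
tool_rot: [[-0.966, 0.26, 0.001], [0.26, 0.966, -0.001], [-0.002, -0.0, -1.0]]
ft_force: [0.4, -0.2, 0.4]
grip_width: 0.0001
gripper_force: 0.0
```

Request:
{"method": "jog_arm", "body": {
  "targets": [
    [0.2,0,0.7,0,0,0],
    [0.5,0,0.7,0,0,0],
    [0.8,0,0.7,0,0,0],
    [0.8,0,0.7,0,0,0]
  ]
}}

```text
time_s: 4.1
position: [0.5577, -0.1458, 0.0357]
tool_rot: [[-0.965, 0.261, 0.0], [0.261, 0.965, -0.0], [-0.0, -0.0, -1.0]]
ft_force: [-0.9, 0.3, 0.9]
grip_width: 0.0
gripper_force: 0.0
```

Request:
{"method": "jog_arm", "body": {
  "targets": [
    [0.57,-0.14,0,0,0,5],
    [1.16,-0.23,0,0,0,10],
    [1.75,-0.27,0,0,0,15],
    [2.34,-0.26,0,0,0,20],
    [2.93,-0.19,0,0,0,25],
    [3.5,-0.08,0,0,0,30],
    [3.5,-0.08,0,0,0,30],
    [3.5,-0.08,0,0,0,30]
  ]
}}

```text
time_s: 4.77
position: [0.5243, -0.1377, 0.0355]
tool_rot: [[-0.708, 0.707, 0.001], [0.707, 0.708, -0.0], [-0.001, 0.0, -1.0]]
ft_force: [-0.8, 0.4, 0.2]
grip_width: -0.0003
gripper_force: 0.0
```

```bash
cat > m.py <<'E'
from h import *
from scipy.optimize import least_squares
def meas(n):
    W=cloud(env.get_image(n)); A,a0={"top":((.5579,-.0775),110.9),"side":((.5564,-.0794),110.8)}[n]
    x=W[...,0]-A[0];y=W[...,1]-A[1];z=W[...,2];r=np.hypot(x,y);t=np.degrees(np.arctan2(y,x))
    V=(z>.08)&(z<.092)&(abs(r-.12)<.02)&(abs(t-75)<50)
    J=(z>.064)&(z<.074)&(abs(r-.12)<.022)
    print(n,"vial n",V.sum(),"ang",np.median(t[V]),"r",np.median(r[V]))
    k,l,s,c=cv2.connectedComponentsWithStats(J.astype(np.uint8))
    for i in range(1,k):
        if s[i,4]>60:
            c0=cv2.minEnclosingCircle(np.stack([x,y],-1)[l==i].astype(np.float32))[0]; print("  lid",s[i,4],np.round(np.degrees(np.arctan2(c0[1],c0[0])),1),np.round(np.hypot(*c0),4))
for n in("top","side"): meas(n)
s=env.observe();p=s["position"];R=np.array(s["tool_rot"])
for A in((.5579,-.0775),(.5564,-.0794)): print("tool-frame pos mm",(R.T@(p-np.array([*A,0])))[:2]*1e3)
print("yaw",np.degrees(np.arctan2(R[1,1],R[0,1])),p,s["ft_force"])
E
python3 m.py
```

```text
top vial n 58 ang 110.77574827803265 r 0.11979303760432093
  lid 204 -32.9 0.12
  lid 200 38.9 0.1199
  lid 113 111.1 0.1196
side vial n 52 ang 111.49392388772071 r 0.11977609700251049
  lid 96 111.0 0.1197
  lid 161 -32.7 0.1203
  lid 215 -177.3 0.1186
tool-frame pos mm [-19.06538523 -66.2290206 ]
tool-frame pos mm [-18.78379634 -63.8247104 ]
yaw 45.0298900991469 [ 0.52455509 -0.13781626  0.03530943] [-0.01219748 -0.92442159 -0.33105591]
```

```bash
python3 m.py
python3 - <<'E'
from h import *
b=env.get_image("side")["frame"][170:340,250:430]; w=env.get_image("wrist")["frame"]
save("e.png",np.hstack([cv2.resize(b,(300,283)),cv2.resize(w[:,:],(453,283))]))
E
```

```text
top vial n 58 ang 110.78876671911152 r 0.11978128955602338
  lid 201 -32.9 0.1199
  lid 201 38.8 0.1196
  lid 112 111.1 0.1197
side vial n 50 ang 111.02895172654652 r 0.1197375648108458
  lid 89 110.0 0.1204
  lid 161 -32.7 0.1201
  lid 218 -177.4 0.1192
tool-frame pos mm [-18.99161413 -66.24911331]
tool-frame pos mm [-18.7079417  -63.84504802]
yaw 44.98022876399609 [ 0.52444874 -0.13775547  0.03512462] [ 0.15545488 -0.05792623 -0.61096654]
```

View pics/e.png

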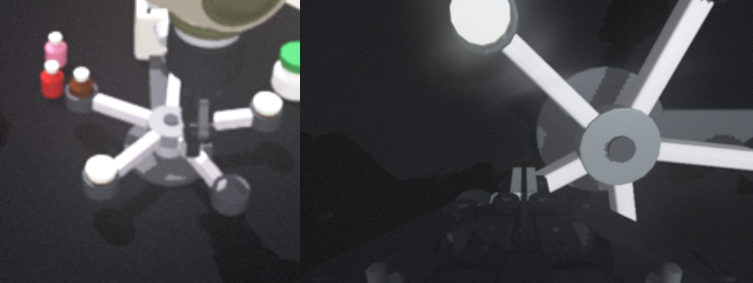

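The carousel hasn't turned, though the finger pose says it crossed the arm. I'll find the fingers themselves in the depth data.

Run:
```python
from h import *
p=env.observe()["position"]; print(p)
for n in("side","top","wrist"):
    i=env.get_image(n);W=cloud(i);F=i["frame"].astype(int).sum(-1);z=W[...,2]
    m=(np.hypot(W[...,0]-p[0],W[...,1]-p[1])<.08)&(z>.06)&(z<.11)&(F<250)
    if n=="wrist":
        h=(z>.045)&(z<.062)&(F>350); print("wrist hub/arm pts",h.sum(),np.round(W[h].mean(0) if h.any() else 0,3))
    for a in np.arange(.02,.12,.01):
        k=m*0+((np.hypot(W[...,0]-p[0],W[...,1]-p[1])<.08)&(z>a)&(z<a+.01)&(F<200)&(z>.02))
        k=k.astype(bool)
        if k.sum()>3: print(n,round(a,2),k.sum(),np.round(np.percentile(W[k][:,:2],[5,50,95],axis=0),3).tolist())
    # empty arm direction
    x=W[...,0]-.557;y=W[...,1]+.0785;r=np.hypot(x,y);t=np.degrees(np.arctan2(y,x))%360
    k=(z>.048)&(z<.06)&(r>.04)&(r<.098)&(F>300); h,_=np.histogram(t[k],bins=np.arange(0,361,6)); print(n,{int(j*6):int(v) for j,v in enumerate(h) if v>8})
```

```text
[ 0.52432349 -0.13768559  0.03502921]
side 0.03 21 [[0.507, -0.214], [0.514, -0.206], [0.536, -0.178]]
side 0.04 12 [[0.507, -0.215], [0.524, -0.214], [0.531, -0.187]]
side 0.05 8 [[0.508, -0.215], [0.527, -0.213], [0.535, -0.184]]
side 0.08 14 [[0.512, -0.149], [0.514, -0.145], [0.518, -0.143]]
side 0.09 17 [[0.511, -0.149], [0.515, -0.146], [0.518, -0.144]]
side 0.11 5 [[0.497, -0.157], [0.5, -0.155], [0.505, -0.143]]
side {30: 24, 36: 36, 42: 28, 102: 30, 108: 73, 114: 66, 174: 32, 180: 84, 186: 70, 246: 47, 252: 60, 258: 23, 318: 60, 324: 63, 330: 13}
top {30: 42, 36: 101, 42: 55, 102: 60, 108: 104, 114: 29, 174: 60, 180: 69, 186: 23, 318: 26, 324: 99, 330: 67}
wrist hub/arm pts 26424 [ 0.545 -0.064  0.054]
wrist 0.03 145 [[0.506, -0.193], [0.514, -0.179], [0.524, -0.174]]
wrist 0.04 398 [[0.507, -0.189], [0.514, -0.178], [0.523, -0.174]]
wrist 0.05 212 [[0.514, -0.213], [0.519, -0.177], [0.523, -0.174]]
wrist 0.07 173 [[0.51, -0.141], [0.516, -0.13], [0.527, -0.125]]
wrist 0.08 389 [[0.51, -0.141], [0.516, -0.13], [0.528, -0.124]]
wrist 0.09 356 [[0.51, -0.141], [0.516, -0.13], [0.528, -0.124]]
wrist 0.1 715 [[0.51, -0.144], [0.523, -0.136], [0.531, -0.123]]
wrist 0.11 3257 [[0.496, -0.149], [0.52, -0.133], [0.536, -0.109]]
wrist {30: 731, 36: 1536, 42: 890, 96: 13, 102: 1046, 108: 2386, 114: 1535, 174: 1009, 180: 2181, 186: 910, 240: 11, 246: 324, 252: 275, 258: 239, 312: 12, 318: 203, 324: 240, 330: 252}
```

Run:
```python
from h import *
p=env.observe()["position"]
ws={}
for n in("side","wrist"):
    i=env.get_image(n);W=cloud(i);z=W[...,2];ws[n]=i["frame"]
    for a in np.arange(.0,.12,.01):
        k=(np.hypot(W[...,0]-p[0],W[...,1]-p[1])<.022)&(z>a)&(z<a+.01)
        if k.sum()>3: print(n,round(a,2),k.sum(),np.round(np.percentile(W[k][:,:2],[5,50,95],axis=0),3).tolist(),np.median(i["frame"][k],0))
a=cv2.resize(ws["side"][200:300,310:430],(480,400),interpolation=cv2.INTER_CUBIC)
b=cv2.resize(ws["wrist"][200:320,360:560],(320,192)); b=np.vstack([b,np.zeros((208,320,3),np.uint8)])
save("f.png",np.clip(np.hstack([a,b]).astype(float)*1.6,0,255).astype(np.uint8))
```

```text
side 0.0 148 [[0.507, -0.155], [0.526, -0.133], [0.544, -0.12]] [55. 54. 58.]
side 0.01 43 [[0.522, -0.131], [0.532, -0.123], [0.543, -0.117]] [ 99. 101. 108.]
side 0.03 13 [[0.531, -0.154], [0.535, -0.138], [0.538, -0.125]] [174. 171. 176.]
side 0.04 41 [[0.529, -0.157], [0.532, -0.145], [0.537, -0.13]] [197. 191. 200.]
side 0.05 55 [[0.531, -0.156], [0.536, -0.147], [0.544, -0.138]] [230. 225. 231.]
side 0.07 27 [[0.51, -0.149], [0.514, -0.143], [0.527, -0.134]] [155. 153. 162.]
side 0.08 51 [[0.511, -0.151], [0.515, -0.145], [0.527, -0.133]] [82. 81. 87.]
side 0.09 32 [[0.51, -0.151], [0.515, -0.146], [0.519, -0.128]] [66.  65.  69.5]
side 0.11 10 [[0.506, -0.139], [0.509, -0.135], [0.512, -0.133]] [92.  92.5 95. ]
wrist 0.0 625 [[0.506, -0.154], [0.521, -0.138], [0.54, -0.122]] [39. 40. 42.]
wrist 0.01 442 [[0.522, -0.129], [0.533, -0.122], [0.542, -0.117]] [68. 71. 74.]
wrist 0.03 47 [[0.535, -0.135], [0.537, -0.129], [0.539, -0.122]] [92. 91. 96.]
wrist 0.04 170 [[0.535, -0.134], [0.537, -0.127], [0.539, -0.122]] [113. 113. 118.]
wrist 0.05 218 [[0.537, -0.131], [0.54, -0.127], [0.544, -0.123]] [214.5 214.5 220. ]
wrist 0.07 370 [[0.511, -0.14], [0.516, -0.129], [0.527, -0.124]] [69. 72. 74.]
wrist 0.08 680 [[0.51, -0.141], [0.516, -0.13], [0.528, -0.124]] [55. 57. 60.]
wrist 0.09 713 [[0.51, -0.141], [0.516, -0.13], [0.528, -0.124]] [65. 67. 69.]
wrist 0.1 1052 [[0.511, -0.144], [0.52, -0.133], [0.531, -0.125]] [43. 44. 46.]
wrist 0.11 2395 [[0.506, -0.145], [0.52, -0.133], [0.532, -0.119]] [38. 39. 42.]
```

View pics/f.png

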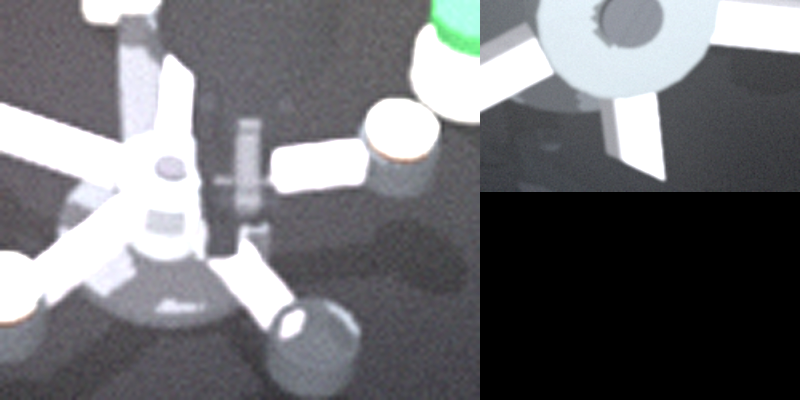

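The data show the finger tips at z≈0.07, about 35 mm above the reported TCP. Before going lower I need the tip height and the height of the wider gripper parts.

Run:
```python
from h import *
o=env.observe();p=o["position"];R=np.array(o["tool_rot"])
for n in("side","wrist"):
    i=env.get_image(n);W=cloud(i);L=((W-p)@R)*1e3  # tool coords mm
    if n=="wrist": T=np.array(i["cam_to_world"]); print("cam in tool mm",R.T@(T[:3,3]-p)*1e3)
    for a in range(-160,0,10 if n=="side" else 8):
        k=(abs(L[...,0])<70)&(abs(L[...,1])<70)&(L[...,2]>a)&(L[...,2]<a+8)&(W[...,2]>.064)
        if k.sum()>3: print(n,a,k.sum(),np.round(np.percentile(L[k][:,:2],[2,50,98],axis=0)).tolist())
    k=(abs(L[...,0])<20)&(abs(L[...,1])<20)&(W[...,2]>.06);print(n,"lowest z",np.percentile(W[k][:,2],[0,1,3]).round(4))
```

```text
side -160 58 [[-9.0, -39.0], [1.0, -37.0], [11.0, -29.0]]
side -150 70 [[-10.0, -43.0], [1.0, -38.0], [11.0, -16.0]]
side -140 124 [[-19.0, -50.0], [3.0, -38.0], [19.0, -9.0]]
side -130 154 [[-17.0, -62.0], [5.0, -55.0], [19.0, 8.0]]
side -120 53 [[-16.0, -61.0], [8.0, -24.0], [17.0, -13.0]]
side -110 51 [[-16.0, -53.0], [9.0, -16.0], [18.0, 6.0]]
side -100 44 [[-14.0, -45.0], [7.0, -16.0], [17.0, -7.0]]
side -90 18 [[-11.0, -35.0], [12.0, -26.0], [14.0, -5.0]]
side -80 6 [[-7.0, -29.0], [12.0, -20.0], [14.0, -10.0]]
side -70 4 [[-5.0, -16.0], [-2.0, -13.0], [4.0, -13.0]]
side -60 43 [[-9.0, -15.0], [3.0, -12.0], [12.0, 5.0]]
side -50 37 [[-11.0, -14.0], [2.0, -10.0], [11.0, -5.0]]
side -40 7 [[-9.0, -7.0], [8.0, -7.0], [10.0, -4.0]]
side lowest z [0.0671 0.0737 0.0768]
cam in tool mm [  65.75145514    0.29038594 -175.45869747]
wrist -136 2074 [[19.0, -18.0], [20.0, 7.0], [21.0, 18.0]]
wrist -128 7604 [[10.0, -59.0], [14.0, 1.0], [20.0, 59.0]]
wrist -120 12375 [[5.0, -56.0], [12.0, 0.0], [18.0, 57.0]]
wrist -112 10845 [[-3.0, -51.0], [12.0, -0.0], [18.0, 51.0]]
wrist -104 6021 [[-7.0, -45.0], [12.0, 4.0], [18.0, 46.0]]
wrist -96 5966 [[-8.0, -38.0], [9.0, 3.0], [13.0, 39.0]]
wrist -88 3886 [[-8.0, -34.0], [12.0, -2.0], [14.0, 34.0]]
wrist -80 1305 [[-6.0, -25.0], [12.0, -2.0], [14.0, 25.0]]
wrist -72 948 [[-10.0, -6.0], [8.0, 0.0], [12.0, 6.0]]
wrist -64 606 [[7.0, -13.0], [11.0, 0.0], [12.0, 13.0]]
wrist -56 565 [[7.0, -13.0], [8.0, 0.0], [12.0, 13.0]]
wrist -48 449 [[7.0, -13.0], [11.0, -0.0], [12.0, 13.0]]
wrist -40 102 [[7.0, -9.0], [11.0, 0.0], [12.0, 10.0]]
wrist lowest z [0.0708 0.0772 0.0841]
```

Both cameras agree: the tip ends 36 mm behind the reported TCP, and the gripper only widens from 80 mm behind it. The finger therefore passed 17 mm above the arm. I'll go back over to the starting side, then descend until the true tip is at z≈0.04 (reported z≈0.004).

Request:
{"method": "jog_arm", "body": {
  "targets": [
    [-0.7,0.2,0,0,0,-6],
    [-1.4,0.6,0,0,0,-12],
    [-2.2,1.1,0,0,0,-18],
    [-3,1.7,0,0,0,-24],
    [-3.7,2.2,0,0,0,-30],
    [-3.7,2.2,0,0,0,-30],
    [-3.7,2.2,0,0,0,-30],
    [-3.7,2.2,0,0,0,-30]
  ]
}}

```text
time_s: 6.08
position: [0.5653, -0.1481, 0.0349]
tool_rot: [[-0.965, 0.263, -0.001], [0.263, 0.965, 0.0], [0.001, 0.0, -1.0]]
ft_force: [-0.6, 0.1, -1.0]
grip_width: -0.0002
gripper_force: 0.0
```

Request:
{"method": "jog_arm", "body": {
  "targets": [
    [0,0,1,0,0,0],
    [0,0,2,0,0,0],
    [0,0,3.1,0,0,0],
    [0,0,3.1,0,0,0],
    [0,0,3.1,0,0,0]
  ]
}}

```text
time_s: 6.5
position: [0.5652, -0.148, 0.0029]
tool_rot: [[-0.965, 0.261, -0.002], [0.261, 0.965, 0.001], [0.002, 0.0, -1.0]]
ft_force: [0.7, -0.3, 0.1]
grip_width: -0.0001
gripper_force: 0.0
```

```bash
python3 m.py
```

```text
top vial n 58 ang 110.79613508266934 r 0.11975394486381422
  lid 97 -32.4 0.1205
  lid 198 38.9 0.1202
  lid 112 111.1 0.1195
  lid 94 -179.4 0.118
side vial n 51 ang 111.39860898516726 r 0.11989774132707434
  lid 132 38.3 0.1212
  lid 94 110.7 0.1188
  lid 126 -33.3 0.1205
  lid 219 -177.4 0.1191
tool-frame pos mm [-26.21659368 -66.28047589]
tool-frame pos mm [-27.16945293 -64.05515361]
yaw 74.88992906105713 [ 0.56593197 -0.14832259  0.00406242] [ 0.26383396  0.41789711 -0.18805797]
```

Request:
{"method": "jog_arm", "body": {
  "targets": [
    [0.3,0,0,0,0,0],
    [0.6,0,0,0,0,0],
    [0.77,0,0,0,0,0],
    [0.77,0,0,0,0,0]
  ]
}}

```text
time_s: 6.93
position: [0.5581, -0.1462, 0.0043]
tool_rot: [[-0.965, 0.261, 0.0], [0.261, 0.965, -0.0], [-0.0, -0.0, -1.0]]
ft_force: [-0.8, -0.3, -0.1]
grip_width: 0.0001
gripper_force: 0.0
```

Request:
{"method": "jog_arm", "body": {
  "targets": [
    [0.57,-0.14,0,0,0,5],
    [1.16,-0.23,0,0,0,10],
    [1.75,-0.27,0,0,0,15],
    [2.34,-0.26,0,0,0,20],
    [2.34,-0.26,0,0,0,20],
    [2.34,-0.26,0,0,0,20]
  ]
}}

```text
time_s: 7.43
position: [0.5351, -0.1427, 0.0042]
tool_rot: [[-0.82, 0.573, -0.0], [0.573, 0.82, -0.0], [0.0, -0.0, -1.0]]
ft_force: [-0.1, -0.6, 0.3]
grip_width: -0.0002
gripper_force: 0.0
```

```bash
python3 m.py
```

```text
top vial n 58 ang 90.18330071388957 r 0.12022589874319878
  lid 200 18.1 0.1198
  lid 62 -53.1 0.1241
  lid 109 90.1 0.1202
  lid 214 162.2 0.1201
side vial n 41 ang 90.49359560259347 r 0.11894590061064282
  lid 84 90.1 0.1197
  lid 183 -53.5 0.1187
  lid 197 161.8 0.1196
tool-frame pos mm [-18.90241689 -66.43389126]
tool-frame pos mm [-19.04271058 -64.01721634]
yaw 55.032263099980135 [ 0.53531546 -0.14277372  0.0040974 ] [-0.4788792   0.38754171 -0.20229551]
```

It works: the carousel is at 90.2°. Another 40°, then a slow finish.

Request:
{"method": "jog_arm", "body": {
  "targets": [
    [0.57,-0.14,0,0,0,5],
    [1.16,-0.23,0,0,0,10],
    [1.75,-0.27,0,0,0,15],
    [2.34,-0.26,0,0,0,20],
    [2.93,-0.19,0,0,0,25],
    [3.5,-0.08,0,0,0,30],
    [4.07,0.09,0,0,0,35],
    [4.5,0.24,0,0,0,39]
  ]
}}

```text
time_s: 8.2
position: [0.5003, -0.1152, 0.0042]
tool_rot: [[-0.271, 0.962, 0.002], [0.962, 0.271, -0.001], [-0.001, 0.001, -1.0]]
ft_force: [1.0, -2.4, -1.0]
grip_width: -0.0
gripper_force: 1.2
```

Request:
{"method": "jog_arm", "body": {
  "targets": [
    [0,0,0,0,0,0],
    [0,0,0,0,0,0]
  ]
}}

```text
time_s: 8.37
position: [0.4998, -0.1148, 0.0041]
tool_rot: [[-0.277, 0.961, -0.0], [0.961, 0.277, 0.0], [0.0, -0.0, -1.0]]
ft_force: [0.2, -0.2, -0.6]
grip_width: 0.0002
gripper_force: 0.0
```

```bash
python3 m.py
```

```text
top vial n 58 ang 52.50939218406448 r 0.12030428004723803
  lid 208 -19.3 0.1196
  lid 102 52.3 0.1205
  lid 129 -91.1 0.1198
  lid 208 124.4 0.1197
side vial n 0 ang nan r nan
  lid 153 -19.1 0.1194
  lid 161 123.7 0.1204
  lid 214 -91.4 0.119
tool-frame pos mm [-20.02207676 -66.13528871]
tool-frame pos mm [-18.61070994 -64.16855444]
yaw 16.045878373468813 [ 0.49987554 -0.11502213  0.00401926] [-0.13483296  0.41000603  0.89037886]
  return _methods._mean(a, axis=axis, dtype=dtype,
  ret = ret.dtype.type(ret / rcount)
```

Request:
{"method": "jog_arm", "body": {
  "targets": [
    [0.23,-0.06,0,0,0,2],
    [0.45,-0.11,0,0,0,4],
    [0.68,-0.16,0,0,0,6],
    [0.81,-0.19,0,0,0,7],
    [0.81,-0.19,0,0,0,7],
    [0.81,-0.19,0,0,0,7]
  ]
}}

```text
time_s: 8.97
position: [0.4958, -0.1077, 0.0041]
tool_rot: [[-0.156, 0.988, 0.0], [0.988, 0.156, -0.0], [-0.0, 0.0, -1.0]]
ft_force: [0.3, -0.6, 0.2]
grip_width: -0.0001
gripper_force: 0.3
```

```bash
python3 m.py 2>/dev/null
```

```text
top vial n 59 ang 46.16223142334032 r 0.11979054036246048
  lid 204 -25.8 0.1199
  lid 103 46.3 0.1201
  lid 106 -96.4 0.1206
  lid 213 118.3 0.1199
side vial n 0 ang nan r nan
  lid 159 117.6 0.1198
  lid 154 -25.9 0.121
  lid 220 -97.4 0.1186
tool-frame pos mm [-20.14386331 -66.07490701]
tool-frame pos mm [-18.50058057 -64.2973745 ]
yaw 8.957254581747367 [ 0.49576671 -0.10768573  0.00403653] [ 1.03943043 -0.27852479  0.30481913]
```

At 46.2° it's already in tolerance. One more 1° nudge, then back off and lift.

Request:
{"method": "jog_arm", "body": {
  "targets": [
    [0.06,0,0,0,0,0.5],
    [0.12,0,0,0,0,1.1],
    [0.12,0,0,0,0,1.1],
    [-0.3,0,0,0,0,1.1],
    [-0.8,0,0,0,0,1.1],
    [-0.8,0,0,0,0,1.1]
  ]
}}

```text
time_s: 9.57
position: [0.4972, -0.1163, 0.004]
tool_rot: [[-0.135, 0.991, 0.0], [0.991, 0.135, -0.0], [-0.0, 0.0, -1.0]]
ft_force: [0.1, 0.1, 0.0]
grip_width: 0.0002
gripper_force: 0.0
```

Request:
{"method": "jog_arm", "body": {
  "targets": [
    [0,0,-2,0,0,0],
    [0,0,-5,0,0,0],
    [0,0,-9,0,0,0],
    [0,0,-13,0,0,0],
    [0,0,-16,0,0,0],
    [0,0,-18,0,0,0],
    [0,0,-18,0,0,0],
    [0,0,-18,0,0,0]
  ]
}}

```text
time_s: 10.23
position: [0.497, -0.1156, 0.1846]
tool_rot: [[-0.136, 0.991, 0.002], [0.991, 0.136, -0.001], [-0.001, 0.001, -1.0]]
ft_force: [-0.7, 0.2, 0.2]
grip_width: -0.0
gripper_force: 0.0
```

```bash
python3 m.py 2>/dev/null
python3 - <<'E'
from h import *
save("g.png",cv2.resize(env.get_image("top")["frame"][90:310,250:500],None,fx=2,fy=2))
E
```

```text
top vial n 59 ang 44.97368507469792 r 0.11998851934564612
  lid 207 -26.8 0.1199
  lid 103 45.0 0.1202
  lid 209 117.1 0.12
side vial n 0 ang nan r nan
  lid 152 116.7 0.1196
  lid 157 -26.6 0.1208
  lid 219 -98.8 0.1195
tool-frame pos mm [-28.80276743 -66.48133612]
tool-frame pos mm [-27.12369872 -64.73756795]
yaw 7.792822324945966 [ 0.49629831 -0.11524672  0.18286665] [ 0.6496582   0.31638713 -1.39217434]
```

View pics/g.png

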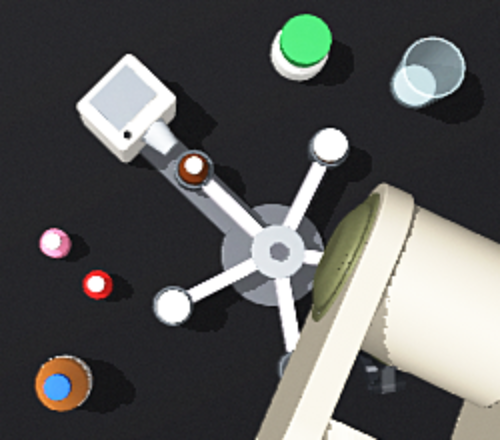

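The picture shows the vial (195,167) squarely in front of the nose (155,138), all jars seated, and the bystanders where they were. It measures 45.0°, so I'm handing in.

```bash
python3 -c "
from rig import env
print(env.close_job())"
```

```text
the job is handed in; nothing more can be done
None
```

The job is handed in: the tall vial measured 45.0° against the reader's 45°, so it stands in front of the nose with the carousel at rest and the arm clear; no verdict came back.

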